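# Dock the reagent carton in the dosing bay

## Robot

A 7-joint arm with a two-finger parallel gripper is mounted at the origin on the work surface. World frame = base frame: x ahead of the robot, y to its left, z up, the work surface at z = 0. Lengths are in m, angles in rad, forces in N, time in s.
With the tool pointing down it reaches from about 0.4 to 0.875 m from the base axis. Payload 19.3 kg.
Tool frame: the origin (TCP) lies on the centre line of the jaws, within the pads' length; the fingertips stand 8 mm ahead of it and the grasp point (between the pads) lies 11 mm behind it; z points along the fingers, y is the line along which they close (so a half turn about z gives the same grasp; the last joint's range is limited). The gripper opens to 85 mm and grips with 20 to 120 N. Pads are 22 mm wide; open, the fingers measure 114 mm over their backs; the gripper's body (76 mm by 85 mm) begins 54 mm behind the grasp point. The pads swing forward as they close: fully open they stand 13 mm farther back than shut.
Start: joints at [1.043, 0.521, -0.036, 1.599, 0.021, 1.021, -0.113], TCP at [0.276, -0.561, 0.239] pointing down, gripper open.
Joint ranges: [-2.91, 2.91], [-0.3, 2.13], [-1.5, 1.42], [0.17, 2.43], [-1.26, 4.41], [0.16, 1.93], [-2.52, 2.52]. Speed limits (rad/s): [1.89, 1.89, 2.39, 2.39, 3.01, 3.01, 3.01].

## Interface

Orientations are given as [roll, pitch, yaw] about the fixed x, y, z axes, in that order (R = Rz(yaw) Ry(pitch) Rx(roll)).
In Python, from workcell import status, grab_frame, camera_params, bot, search_frame, silhouettes gives the robot as it stands.
- The arm moves only by the shell command python3 -m creep 'ROWS' [FORCE]. ROWS is JSON, a list of rows, each a list of 5 numbers: the shift along the tool's x, y, z in units of 60 mm (1.0 is 60 mm), then the turn about the tool's z in units of 8 degrees (1.0 is 8 degrees), then the opening, from 0 (shut) to 1 (fully open). In form: [[x, y, z, twist, hand], ...]. A call has 1 to 5 rows; each row is the pose to reach, as a shift and turn from the pose commanded when the call began, along the tool's axes at that moment; what a row does not reach only later rows make up. A row lasts 1/8 s, in which the tool goes at most 62.5 mm and 10.7 degrees, less where a joint would pass 70% of its speed; a pose out of reach is approached as far as the arm can. A call with a gripper value outside its range is refused whole. The fingers move at their own pace and stop on an object; FORCE is the grip in N (left out, the last holds). Time passes only in rows, so rows that repeat a pose let the fingers close. It gives the time, the measured TCP pose, the force, the opening and the grip force at its end, in the units of the state.
- status.observe(): the state, without advancing time (a new reading comes with each control period).
- grab_frame(name): name is "scene" or "top" or "wrist"; returns the picture (384x512x3 uint8, blue, green, red); there is no depth.
- camera_params(name): a dict with "K" (3x3 intrinsics, pixels), "rvec" (rotation vector, rad) and "tvec" (3), from world to camera coordinates, as OpenCV has them; the wrist camera has in their place "tool_from_camera" (4x4, takes a point from camera to tool coordinates, whose origin is the TCP and whose axes are the flange's). Camera axes: x right, y down, z forward; pixel columns grow to the right and rows downward; lengths in m; the calibration is good to about 2 mm. A picture is of the moment at which its call begins: read the wrist's pose just before it. camera_params takes no time and is no camera call.
- bot.job_done(): hands the job in; it is judged then, once.
Trained networks look in the newest picture that a camera, given by its name, has taken for a name from the list of things; names that differ only in an ending like _2 or _b are one class to them, and where a whole thing is asked for, a point or a joint stands for the part that bears it (a point fixed in the world has none). Each returns a list of dicts, best first, with "p" (0 to 1); they miss things now and then, are a little off and sometimes report something else, mostly with a low value. They report only what shows in the picture. A call takes as long as a camera call. They do not tell look-alikes from the thing itself.
- search_frame(camera, name): "extent" ([left, top, right, bottom] as shares, 0 to 1, of the picture: columns of its width, rows of its height, round what is visible of it).
- silhouettes(camera, name): "mask" (384x512 bool, what is visible of it) and "extent" ([left, top, right, bottom] as shares, 0 to 1, of the picture: columns of its width, rows of its height, round what is visible of it).
The state is a dict: "clock": time; "qpos": joint angles; "qd": joint speeds; "joint_efforts": joint torques, N m; "position": TCP position; "tool_rot": TCP orientation; "force": force on the tool from outside, world axes, zero at the start; "moment": the same for the moment, N m; "grip_width": finger opening in m; "finger_force": force on a finger pad.
Only numpy, scipy, OpenCV 4.12 (cv2) and the standard library are available. Lean on these libraries where they do the work, as an engineer would, in place of code of your own. Each camera call takes 0.05 s, during which the arm holds its last target. There are 200 camera calls.

## Task

Push the cardboard carton along the rollers until it is fully home in the station bay, keeping it down on the rollers and leaving everything else on the table where it stands. The stop arm bars the way: it turns on a left-hand thread, so it loosens and swings out of the way clockwise; once the carton is home, swing it back across behind the carton until it is tight again. The dropper bottle left in the bay has to come out and be stood upright in the white dish.

Things in the scene. Friction and masses are not known exactly. Their poses are not given: they have to be found in the camera images.
- track: roller track, fixed. Origin on the table under its centreline; y runs from bay to infeed end (push towards -y), x across, z up. In this frame, mm: 13 free-turning steel rollers, diameter 24, y 272 to -100, tops z 60; side rails y 290 to -125, inner faces x +-62, outer +-70, tops z 72; over their last 70 mm they narrow smoothly to the bay mouth.
- bay (a point): centre of the station bay's floor, z 59 mm, at y -185 mm in the track's frame, same axes as the track. In the track's frame, mm: mouth at y -120, inner side walls x +-56 with tops z 105, inner face of the back wall y -250; open above and at the mouth. A white console, 100 tall, lies behind the back wall to y -341.
- stop_arm (a joint): angle of the stop arm, rad. 0: tight, straight across the track just outside the bay mouth (from the pivot along track -x), where it stops dead. Grows clockwise seen from above (left-hand thread: loosens), free end swinging away from the bay towards the infeed; 1.57: along the far rail, clear of the carton's way; ends at 1.8. Stiff (2 N at its post), stays where left.
- stop_pivot (a point): pivot axis of the stop arm at the arm's mid-height (z 83 mm), at x 85, y -112 mm in the track's frame. The arm is a dark steel bar 115 mm long from here, 14 wide, z 77 to 89. The point turns with the arm, its -x pointing along the arm to the free end. The hub (radius 13) and brass stud reach z 103.
- stop_post (a point): grip point on the upright round black post near the free end of the stop arm: 100 mm from the pivot axis; post diameter 16, from z 89 to z 155 mm, this point on its axis at z 139, above the carton's top (115).
- carton_mid (a point): centre of the taped cardboard carton that starts on the rollers: 100 (its x, across the track) by 126 (its y, along it) by 55 mm high, 0.5 kg or so. Underside 27.5 mm below this point. Fully home it touches the bay's back wall, with this point at y -187 mm in the track's frame, and 5 mm are left between its rear face and the closed stop arm.
- bottle_mid (a point): middle (half-way up, 54 mm above its foot) of the amber dropper bottle standing in the bay: body diameter 32 up to 58 mm above the foot, brass collar diameter 21 from 70 to 88, white bulb diameter 15 up to 108; 90 g. Its collar's middle, 25 mm above this point, stands clear above the bay walls.
- dish: the white round dish, fixed on the table beyond the track: outer diameter 100, rim 10 high, flat floor of diameter 84 at 4 mm above the table; origin at the centre of its underside (table level).
- dropper_b_mid (a point): bystander, leave alone: dropper bottle of the same make as the one in the bay, 108 tall, standing on the table beside the dish (mm); this point half-way up its axis.
- dropper_c_mid (a point): bystander, leave alone: another such dropper bottle, 108 tall, standing on the table beside the dish (mm); this point half-way up its axis.
- stoppered_mid (a point): bystander, leave alone: round orange reagent bottle with a glass stopper, diameter 56, 120 tall (mm); this point half-way up its axis.
- flask_mid (a point): bystander, leave alone: conical glass flask, foot diameter 70, 125 tall (mm); this point half-way up its axis.
- beaker_mid (a point): bystander, leave alone: glass beaker, diameter 62, 85 tall (mm); this point half-way up its axis.
- jar_mid (a point): bystander, leave alone: white jar with black lid, diameter 52, 75 tall, standing on the console behind the bay (console top at z 100) (mm); this point half-way up its axis.
Things that resemble listed ones, but are neither listed nor needed, are in the scene too. Leave any pink or turquoise look-alike of the part that bears carton_mid alone.

How it is judged:
By the outcome, as a careful person would: the job done as asked, in the order asked, and still so for the second after the job is handed in, with the robot touching nothing.
It also fails if it takes over 67 s, if anything falls off the work surface, if the arm or the gripper's body presses on something with over 40 N, if the wrist force passes 120 N, or if a joint passes its speed limit or range.

## Working session

There is one attempt and no reset: what is moved stays moved. The work goes in short steps, Python scripts to look and compute and a shell command to move; the robot and the scene stay as the last step left them, time stands still between calls to the robot, and variables do not carry over. Pictures are saved under pics/ and viewed, at most 10 in all, crops included, and the job is handed in when it is done.

```bash
mkdir -p pics; ls; python3 - <<'E'
from workcell import *
import cv2,numpy as np
s=status.observe(); print({k:np.round(s[k],3) for k in('clock','qpos','position','tool_rot','force','grip_width')})
for c in('scene','top'):
    im=grab_frame(c); cv2.imwrite(f'pics/{c}0.png',im); p=camera_params(c); print(c,{k:np.round(v,3).tolist() for k,v in p.items()})
    for n in['track','stop_arm','carton_mid','bottle_mid','dish','stoppered_mid','flask_mid','beaker_mid','jar_mid']:
        print(n,[(round(d['p'],2),(np.array(d['extent'])*[512,384,512,384]).round().astype(int).tolist()) for d in search_frame(c,n)])
E
```

```text
pics
{'clock': np.float64(0.0), 'qpos': array([ 1.043,  0.522, -0.036,  1.6  ,  0.021,  1.021, -0.113]), 'position': array([ 0.276, -0.56 ,  0.239]), 'tool_rot': array([-3.14 ,  0.   ,  0.458]), 'force': array([ 1.067,  0.856, -0.358]), 'grip_width': np.float64(0.085)}
scene {'K': [[351.26, 0.0, 253.697], [0.0, 351.26, 184.806], [0.0, 0.0, 1.0]], 'rvec': [2.217, 0.989, -0.374], 'tvec': [-0.433, -0.19, 1.203]}
track [(0.78, [72, 133, 295, 317])]
stop_arm [(0.65, [167, 185, 203, 240])]
carton_mid [(0.88, [215, 139, 269, 191]), (0.86, [316, 173, 378, 224]), (0.79, [313, 112, 355, 151])]
bottle_mid [(0.88, [135, 209, 156, 246]), (0.43, [280, 185, 294, 219])]
dish [(0.87, [251, 212, 290, 245])]
stoppered_mid [(0.69, [296, 144, 317, 181])]
flask_mid []
beaker_mid []
jar_mid [(0.97, [72, 234, 111, 275])]
top {'K': [[388.098, 0.0, 253.854], [0.0, 388.098, 189.306], [0.0, 0.0, 1.0]], 'rvec': [2.152, -2.176, 0.157], 'tvec': [0.088, 0.565, 1.126]}
track [(0.78, [181, 181, 408, 260]), (0.34, [329, 154, 351, 179])]
stop_arm [(0.53, [315, 186, 323, 226])]
carton_mid [(0.88, [168, 124, 199, 166]), (0.77, [83, 192, 140, 237]), (0.62, [212, 204, 260, 247]), (0.34, [148, 218, 180, 243]), (0.21, [274, 166, 287, 174]), (0.18, [225, 169, 236, 183])]
bottle_mid [(0.75, [344, 210, 359, 223])]
dish [(0.74, [240, 158, 274, 191])]
stoppered_mid [(0.87, [173, 181, 195, 203]), (0.38, [148, 218, 175, 239])]
flask_mid [(0.84, [150, 218, 177, 241]), (0.49, [182, 185, 409, 258])]
beaker_mid [(0.67, [329, 152, 352, 178]), (0.29, [225, 168, 238, 183])]
jar_mid [(0.96, [383, 197, 408, 214])]
```

```bash
python3 - <<'E'
import cv2
for c in('scene','top'):
    im=cv2.imread(f'pics/{c}0.png')
    im=im[90:330,40:400] if c=='scene' else im[100:290,60:430]
    cv2.imwrite(f'pics/{c}0c.png',cv2.resize(im,None,fx=2.15,fy=2.15,interpolation=cv2.INTER_CUBIC))
E
```

```text
(no output)
```

View pics/scene0c.png

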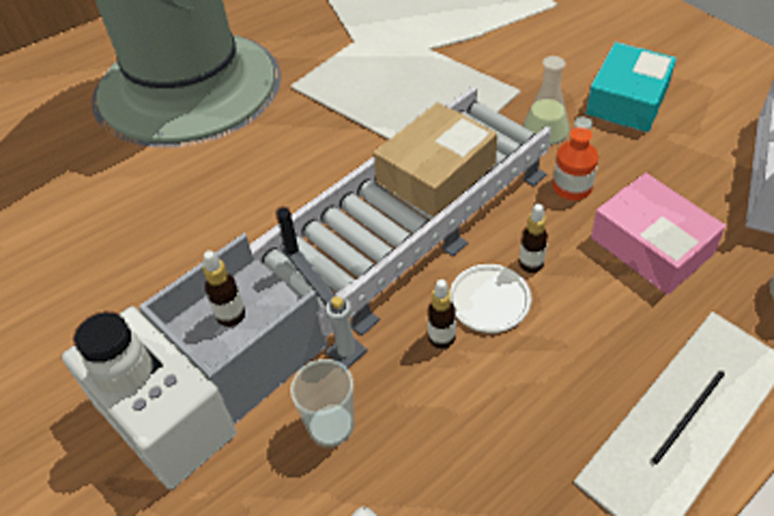

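View pics/top0c.png

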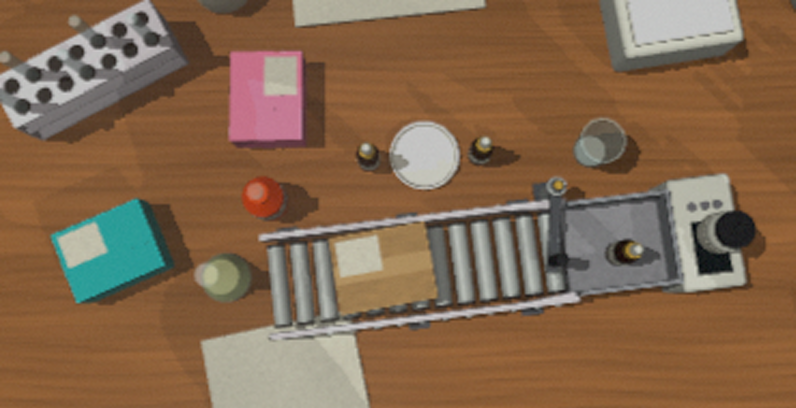

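The scene and top views show the carton on the rollers at about (243,165) in the scene view. The stop arm is across the mouth with its post at about (172,187), and the stud is at (197,229). The bay bottle is at (143,228), and the dish is between two droppers at (268,228). I'll fit the track pose from these points.

```bash
cat > h.py <<'E'
import numpy as np, cv2
from scipy.optimize import least_squares
from workcell import *
def cam(c):
    p=camera_params(c)
    if 'rvec' in p: return p['K'],cv2.Rodrigues(np.float64(p['rvec']))[0],np.float64(p['tvec'])
    s=status.observe(); T=np.eye(4); T[:3,:3]=rot(s['tool_rot']); T[:3,3]=s['position']
    M=np.linalg.inv(T@np.array(p['tool_from_camera'])); return p['K'],M[:3,:3],M[:3,3]
from scipy.spatial.transform import Rotation
def rot(r): return Rotation.from_euler('xyz',r).as_matrix()
def proj(C,X):
    K,R,t=C; q=np.atleast_2d(X)@R.T+t; q=q@np.array(K).T; return q[:,:2]/q[:,2:]
def onplane(C,px,z):
    K,R,t=C; d=R.T@np.linalg.inv(K)@[px[0],px[1],1]; o=-R.T@t; return o+d*(z-o[2])/d[2]
def tri(obs):
    return least_squares(lambda X:np.concatenate([proj(C,X)[0]-px for C,px in obs]),[.6,0,.1]).x
E
cat > m.py <<'E'
from h import *
S,T=cam('scene'),cam('top')
s=lambda x,y:np.array([40+x/2.15,90+y/2.15]); t=lambda x,y:np.array([60+x/2.15,100+y/2.15])
W=[((85,-112,103),s(337,300),t(558,185)),((70,290,72),s(548,129),t(260,238)),((-70,290,72),s(474,92),t(270,338)),
   ((-15,-112,155),s(285,210),t(560,264))]
def tw(p,X):
    X=np.array(X)/1000.; c,q=np.cos(p[2]),np.sin(p[2]); return np.array([p[0]+c*X[0]-q*X[1],p[1]+q*X[0]+c*X[1],X[2]])
f=lambda p:np.concatenate([np.r_[proj(S,tw(p,X))[0]-a,proj(T,tw(p,X))[0]-b] for X,a,b in W])
g0=onplane(T,t(400,260),.07)
# initial yaw from rail
a=onplane(T,t(558,185),.1);b=onplane(T,t(260,238),.07);d=b-a
r=least_squares(f,[g0[0],g0[1],np.arctan2(-d[0],d[1])],loss='soft_l1')
print('track',r.x,'res',f(r.x).round(1))
for n,a,b in [('stud',s(337,300),t(558,185)),('bot',s(209,255),t(637,250)),('B',s(537,210),t(366,147)),('C',s(441,287),t(486,143)),('dishrim',s(490,298),t(424,155)),('cartonTop',s(436,152),t(384,271))]:
    X=tri([(S,a),(T,b)]); print(n,X.round(3), 'track', ((np.array([[np.cos(r.x[2]),np.sin(r.x[2])],[-np.sin(r.x[2]),np.cos(r.x[2])]])@(X[:2]-r.x[:2]))*1000).round())
print('axes: x',tw(r.x,(1000,0,0))-tw(r.x,(0,0,0)))
for n,X in [('post',(-15,-112,139)),('pivot',(85,-112,83)),('bay',(0,-185,59)),('post1.57',(85,-12,139)),('infeed',(0,272,60))]: print(n,tw(r.x,X).round(3))
E
python3 m.py
```

```text
track [ 0.46731991 -0.00082847  0.10759354] res [-0.  -1.2  0.3  0.3  1.6 -1.1 -0.8 -1.5  0.1 -3.9 -0.6  1.1 -7.7  3.3
  8.2 -2.2]
stud [ 0.565 -0.104  0.1  ] track [  86. -113.]
bot [ 0.474 -0.188  0.161] track [ -13. -186.]
B [0.617 0.149 0.1  ] track [165. 133.]
C [ 0.623 -0.009  0.096] track [154. -25.]
dishrim [0.623 0.07  0.003] track [163.  54.]
cartonTop [0.456 0.128 0.093] track [  2. 130.]
axes: x [0.9942174  0.10738607 0.        ]
post [ 0.464 -0.114  0.139]
pivot [ 0.564 -0.103  0.083]
bay [ 0.487 -0.185  0.059]
post1.57 [ 0.553 -0.004  0.139]
infeed [0.438 0.27  0.06 ]
```

```bash
cat > go.py <<'E'
import sys
from h import *
# target x y z [yaw]  -> total shift in row units
def units(X,yaw=None):
    s=status.observe(); R=rot(s['tool_rot']); d=R.T@(np.array(X)-s['position'])/.06
    tw=0
    if yaw is not None:
        y0=s['tool_rot'][2]; tw=-np.degrees((yaw-y0+np.pi)%(2*np.pi)-np.pi)/8
    return np.r_[d,tw].round(3)
if __name__=='__main__':
    a=[float(v) for v in sys.argv[1:]]; print(units(a[:3],a[3] if len(a)>3 else None))
E
python3 go.py .465 -.12 .27 1.68; cat >> m.py <<'E'
X=tri([(S,s(285,210)),(T,t(560,264))]); print('posttop',X)
E
python3 m.py|tail -1
```

```text
[ 6.068 -5.197 -0.512 -8.753]
posttop [ 0.45981817 -0.09228071  0.14687449]
```

```bash
python3 -m creep '[[0.7,-0.6,-0.5,-1.3,1],[1.4,-1.2,-0.5,-2.6,1],[2.1,-1.8,-0.5,-3.9,1],[2.8,-2.4,-0.5,-5.2,1],[3.5,-3.0,-0.5,-6.5,1]]' 40; python3 go.py .465 -.12 .27 1.68
```

```text
clock: 1.62
position: [0.3855, -0.3047, 0.2696]
tool_rot: [3.141, 0.0, 1.371]
force: [1.6, -0.5, -0.4]
grip_width: 0.0856
finger_force: 0.0
[ 3.28   0.688 -0.008 -2.211]
```

```bash
python3 -m creep '[[0.9,0.2,0,-1.1,1],[1.8,0.4,0,-2.21,1],[2.7,0.55,0,-2.21,1],[3.25,0.69,0,-2.21,1],[3.25,0.69,0,-2.21,1]]'; python3 - <<'E'
from h import *
C=cam('wrist'); im=grab_frame('wrist'); cv2.imwrite('pics/w1.png',im); np.save('w1.npy',np.hstack([C[1],C[2][:,None]]))
print(camera_params('wrist'))
for n in('bottle_mid','stop_arm'): print(n,[(round(d['p'],2),(np.array(d['extent'])*[512,384,512,384]).round().tolist()) for d in search_frame('wrist',n)])
for X in ([.46,-.092,.147],[.564,-.103,.103],[.474,-.188,.161]): print(proj(C,X).round())
E
```

```text
clock: 2.25
position: [0.4662, -0.1216, 0.2695]
tool_rot: [3.141, -0.001, 1.678]
force: [0.5, -1.4, -0.0]
grip_width: 0.0854
finger_force: 0.0
{'K': array([[270.40176887,   0.        , 252.18299756],
       [  0.        , 270.40176887, 189.74140335],
       [  0.        ,   0.        ,   1.        ]]), 'tool_from_camera': array([[-4.54287143e-04, -9.62551352e-01, -2.71099039e-01,
         6.89260059e-02],
       [ 9.99999744e-01, -5.87187537e-04,  4.09116653e-04,
         9.14432296e-04],
       [-5.52981764e-04, -2.71098783e-01,  9.62551372e-01,
        -1.35282778e-01],
       [ 0.00000000e+00,  0.00000000e+00,  0.00000000e+00,
         1.00000000e+00]])}
bottle_mid [(0.57, [242.0, 208.0, 269.0, 263.0])]
stop_arm [(0.87, [240.0, 146.0, 351.0, 180.0])]
[[248. 156.]]
[[338. 169.]]
[[252. 254.]]
```

View pics/w1.png

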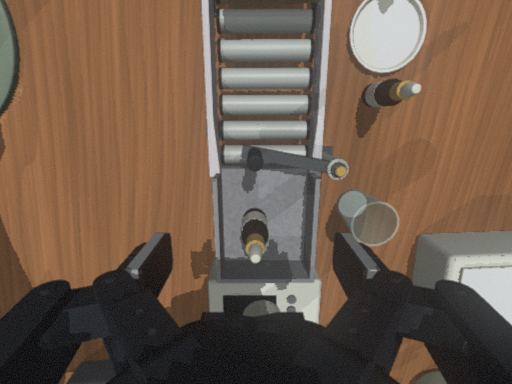

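The wrist view shows the stop arm from the stud at (341,171) to the post at about (255,160), slightly open. The bay bottle's bulb is at (256,258). I'll triangulate both.

```bash
cat >> m.py <<'E'
M=np.load('w1.npy'); Wc=(camera_params('wrist')['K'],M[:,:3],M[:,3])
P=np.array
for n,a,b,c in [('post',s(285,210),t(560,264),P([255,160.])),('stud',s(337,298),t(558,185),P([341,170.])),('bulb',s(209,255),t(637,250),P([256,258.]))]:
    X=tri([(S,a),(T,b),(Wc,c)]); print(n,X.round(4),[ (proj(C,X)[0]-q).round(1) for C,q in((S,a),(T,b),(Wc,c))])
print('wrist on plane: post',onplane(Wc,(255,160),.155),'stud',onplane(Wc,(341,170),.103),'bulb',onplane(Wc,(256,258),.163), 'collar', onplane(Wc,(255,240),.138))
print(tw(r.x,(85-100*np.cos(.2),-112+100*np.sin(.2),139)))
E
python3 m.py|tail -5
```

```text
post [ 0.4662 -0.0941  0.1531] [array([0.1, 0.1]), array([ 0.7, -2.7]), array([-1. , -0.3])]
stud [ 0.566  -0.1032  0.1049] [array([ 0.4, -0.2]), array([ 0.4, -0.6]), array([-0.3, -0. ])]
bulb [ 0.4779 -0.1887  0.1659] [array([ 0.3, -0.3]), array([ 1.3, -1.3]), array([-0.4, -0.4])]
wrist on plane: post [ 0.46703865 -0.09398103  0.155     ] stud [ 0.56700269 -0.10350359  0.103     ] bulb [ 0.47857756 -0.19070011  0.163     ] collar [ 0.47705542 -0.18341362  0.138     ]
[ 0.46428228 -0.09382551  0.139     ]
```

```bash
python3 go.py .4665 -.094 .130 1.678
```

```text
[ 0.507  0.076  2.321 -0.035]
```

```bash
python3 -m creep '[[0.5,0.08,0.8,0,1],[0.5,0.08,1.6,0,1],[0.5,0.08,2.32,0,1],[0.5,0.08,2.32,0,0.1],[0.5,0.08,2.32,0,0.1]]' 40;python3 -m creep '[[0,0,0,0,0.1],[0,0,0,0,0.1],[0,0,0,0,0.1]]' 40
```

```text
clock: 3.02
position: [0.4676, -0.0942, 0.1315]
tool_rot: [3.14, 0.0, 1.673]
force: [-0.3, -0.4, -0.0]
grip_width: 0.0514
finger_force: 0.0
clock: 3.4
position: [0.4657, -0.0941, 0.1312]
tool_rot: [-3.139, 0.001, 1.673]
force: [-15.3, -0.4, 23.3]
grip_width: 0.0146
finger_force: 38.7
```

```bash
cat > arc.py <<'E'
import sys
from h import *
P=np.array([.566,-.1035]); s=status.observe(); R=rot(s['tool_rot']); p=np.array(s['position'])
a0=np.arctan2(p[1]-P[1],p[0]-P[0])
print('stop angle now',np.pi+.1076-a0%(2*np.pi),'r',np.hypot(*(p[:2]-P)))
for th in np.linspace(np.pi+.1076-a0%(2*np.pi),float(sys.argv[1]),int(sys.argv[2])+1)[1:]:
    a=np.pi+.1076-th; X=np.r_[P+.1*np.array([np.cos(a),np.sin(a)]),p[2]]; print(round(th,2),(R.T@(X-p)/.06).round(2))
E
python3 arc.py 1.64 10
```

```text
stop angle now 0.20122494746606412 r 0.10070159628686577
0.35 [ 0.23  0.07 -0.  ]
0.49 [ 0.45  0.17 -0.  ]
0.63 [ 0.65  0.3  -0.  ]
0.78 [ 0.84  0.45 -0.  ]
0.92 [ 0.99  0.63 -0.  ]
1.06 [ 1.13  0.83 -0.  ]
1.21 [ 1.23  1.05 -0.  ]
1.35 [ 1.3   1.28 -0.  ]
1.5 [ 1.33  1.51 -0.  ]
1.64 [ 1.34  1.75 -0.01]
```

```bash
python3 -m creep '[[0.23,0.07,0,0,0.1],[0.45,0.17,0,0,0.1],[0.65,0.3,0,0,0.1],[0.84,0.45,0,0,0.1],[0.99,0.63,0,0,0.1]]' 25; python3 -m creep '[[0.14,0.2,0,0,0.1],[0.24,0.42,0,0,0.1],[0.31,0.65,0,0,0.1],[0.34,0.88,0,0,0.1],[0.35,1.12,0,0,0.1]]'; python3 -m creep '[[0,0,0,0,0.1],[0,0,0,0,0.4],[0,0,0,0,0.4],[0,0,-1,0,0.5]]'
```

```text
clock: 4.03
position: [0.4955, -0.0284, 0.1303]
tool_rot: [-3.136, -0.002, 1.675]
force: [-25.1, 17.2, 11.5]
grip_width: 0.0144
finger_force: 39.1
clock: 4.65
position: [0.5627, -0.0013, 0.1303]
tool_rot: [-3.14, -0.002, 1.675]
force: [-4.9, 8.7, -4.7]
grip_width: 0.0149
finger_force: 37.0
clock: 5.15
position: [0.5613, -0.0033, 0.1881]
tool_rot: [-3.135, -0.001, 1.674]
force: [0.7, 0.1, 0.1]
grip_width: 0.0429
finger_force: 0.0
```

```bash
python3 go.py .478 -.188 .128 1.678
```

```text
[-2.92  -1.691  1.011 -0.03 ]
```

```bash
python3 -m creep '[[-0.8,-0.45,-0.6,0,1],[-1.6,-0.95,-0.6,0,1],[-2.4,-1.4,-0.5,0,1],[-2.92,-1.69,-0.4,0,1],[-2.92,-1.69,0.1,0,1]]' 30;  python3 - <<'E'
from h import *
C=cam('wrist'); im=grab_frame('wrist'); cv2.imwrite('pics/w2.png',im)
for n in('bottle_mid','stop_arm'): print(n,[(round(d['p'],2),(np.array(d['extent'])*[512,384,512,384]).round().tolist()) for d in search_frame('wrist',n)])
for X in ([.478,-.188,.166],[.478,-.188,.138]): print(proj(C,X).round())
np.save('w2.npy',np.hstack([C[1],C[2][:,None]]))
E
```

```text
clock: 5.78
position: [0.4798, -0.1911, 0.1851]
tool_rot: [3.139, 0.003, 1.669]
force: [-0.0, 0.4, 0.0]
grip_width: 0.0856
finger_force: 0.0
bottle_mid [(0.69, [230.0, 168.0, 269.0, 233.0])]
stop_arm [(0.68, [346.0, 1.0, 398.0, 118.0])]
[[248. 224.]]
[[249. 209.]]
```

View pics/w2.png

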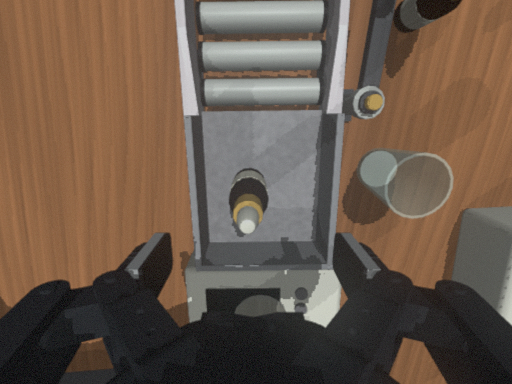

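The bulb shows at (248,226) against a predicted (248,224), so the bottle position holds. The stop arm lies along the far rail. I'll descend and grip.

```bash
python3 go.py .478 -.189 .128 1.678; python3 -m creep '[[0,-0.03,0.5,0,1],[0,-0.03,0.95,0,1],[0,-0.03,0.95,0,0.15],[0,-0.03,0.95,0,0.15],[0,-0.03,0.95,0,0.15]]' 30; python3 -m creep '[[0,0,0,0,0.15],[0,0,0,0,0.15],[0,0,0,0,0.15]]'
```

```text
[-0.024 -0.03   0.93  -0.03 ]
clock: 6.55
position: [0.4793, -0.1878, 0.1284]
tool_rot: [3.14, 0.001, 1.674]
force: [-0.4, -0.2, 0.8]
grip_width: 0.0323
finger_force: 0.5
clock: 6.92
position: [0.4789, -0.188, 0.1281]
tool_rot: [3.141, 0.001, 1.674]
force: [-3.0, 0.0, 9.6]
grip_width: 0.0246
finger_force: 27.3
```

```bash
python3 -m creep '[[0,0,-0.3,0,0.15],[0,0,-0.7,0,0.15],[0,0,-1.2,0,0.15],[0,0,-1.7,0,0.15],[0,0,-2.1,0,0.15]]'; python3 - <<'E'
from h import *
c=grab_frame('scene');cv2.imwrite('pics/s2.png',cv2.resize(c[90:330,40:400],None,fx=2.15,fy=2.15))
for k in('scene','top'):
    if k=='top': grab_frame('top')
    for n in('dish','bottle_mid'): print(k,n,[(round(d['p'],2),(np.array(d['extent'])*[512,384,512,384]).round(1).tolist()) for d in search_frame(k,n)])
E
python3 go.py .623 .07 .25 1.678
```

```text
clock: 7.55
position: [0.4787, -0.1877, 0.2549]
tool_rot: [3.141, 0.001, 1.674]
force: [1.0, -0.0, -0.5]
grip_width: 0.0246
finger_force: 25.2
scene dish [(0.74, [250.1, 213.3, 289.8, 240.7])]
scene bottle_mid [(0.57, [121.3, 176.8, 141.7, 209.6])]
top dish [(0.72, [241.5, 157.2, 271.1, 188.4])]
top bottle_mid [(0.7, [354.0, 205.0, 367.7, 220.1])]
[ 4.022  2.843  0.039 -0.029]
```

View pics/s2.png

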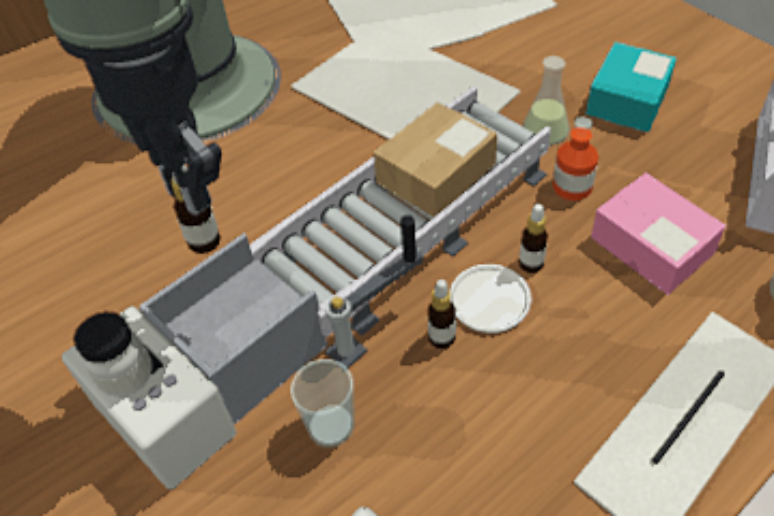

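```bash
python3 -m creep '[[0.6,0.4,0,0,0.15],[1.35,0.95,0,0,0.15],[2.1,1.5,0,0,0.15],[2.85,2.0,0,0,0.15],[3.5,2.45,0,0,0.15]]'; python3 -m creep '[[0.4,0.3,0,0,0.15],[0.52,0.39,0,0,0.15],[0.52,0.39,0,0,0.15]]'; python3 - <<'E'
from h import *
from go import units
C=cam('wrist'); im=grab_frame('wrist'); cv2.imwrite('pics/w3.png',im)
r=search_frame('wrist','dish'); print([(d['p'],(np.array(d['extent'])*[512,384,512,384]).round().tolist()) for d in r])
for nm,px in (('scene',(269.2,228)),('top',(256.6,172.5))): print(onplane(cam(nm),px,.008))
b=search_frame('wrist','bottle_mid'); print([(d['p'],(np.array(d['extent'])*[512,384,512,384]).round().tolist()) for d in b])
print(proj(C,[[.623,.07,.01],[.617,.149,.1],[.623,-.009,.1]]).round(), units([.623,.07,.076],1.678))
E
```

```text
clock: 8.48
position: [0.6035, 0.0383, 0.252]
tool_rot: [-3.14, -0.0, 1.675]
force: [0.4, -1.3, -0.8]
grip_width: 0.0244
finger_force: 25.2
clock: 8.85
position: [0.6229, 0.0696, 0.2523]
tool_rot: [-3.14, 0.0, 1.674]
force: [0.5, -0.6, -0.7]
grip_width: 0.0242
finger_force: 25.2
[(0.59, [220.0, 129.0, 287.0, 196.0]), (0.58, [18.0, 33.0, 169.0, 173.0])]
[0.62632701 0.07125443 0.008     ]
[0.62138087 0.07260898 0.008     ]
[(0.92, [228.0, 189.0, 274.0, 295.0]), (0.58, [242.0, 90.0, 268.0, 119.0])]
[[252. 164.]
 [254. 103.]
 [245. 244.]] [ 0.029  0.005  2.949 -0.04 ]
```

View pics/w3.png

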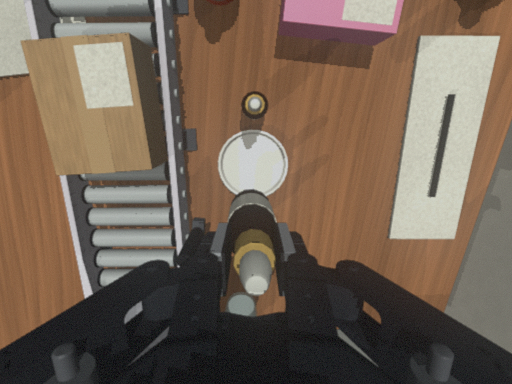

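The wrist view shows the dish at (253,163) against a predicted (252,164), with the bottle hanging upright. I'll lower it now.

```bash
python3 -m creep '[[0.03,0,0.7,0,0.15],[0.03,0,1.4,0,0.15],[0.03,0,2.1,0,0.15],[0.03,0,2.6,0,0.15],[0.03,0,2.85,0,0.15]]'; python3 -m creep '[[0,0,0.07,0,0.15],[0,0,0.1,0,0.15]]'
```

```text
clock: 9.62
position: [0.6224, 0.0705, 0.0809]
tool_rot: [-3.14, 0.0, 1.673]
force: [0.1, -0.2, -0.5]
grip_width: 0.0244
finger_force: 25.3
clock: 9.88
position: [0.6236, 0.0714, 0.077]
tool_rot: [3.14, -0.0, 1.674]
force: [-0.0, 0.1, -1.0]
grip_width: 0.0238
finger_force: 25.3
```

```bash
python3 -m creep '[[0,0,0.03,0,0.15],[0,0,0.03,0,0.15]]'; python3 -m creep '[[0,0,0.03,0,0.15],[0,0,0.03,0,0.15]]'
```

```text
clock: 10.12
position: [0.6233, 0.0716, 0.0748]
tool_rot: [3.141, 0.0, 1.674]
force: [-0.3, 0.1, -1.3]
grip_width: 0.0243
finger_force: 25.3
clock: 10.38
position: [0.6237, 0.0714, 0.0735]
tool_rot: [3.14, 0.0, 1.674]
force: [-1.1, -1.9, 11.1]
grip_width: 0.0242
finger_force: 29.6
```

Touched down (11 N up). Release and rise.

```bash
python3 -m creep '[[0,0,-0.01,0,0.3],[0,0,-0.01,0,0.5],[0,0,-0.01,0,0.6],[0,0,-0.01,0,0.6],[0,0,-0.6,0,0.6]]';python3 -m creep '[[0,0,-0.9,0,0.5],[0,0,-1.8,0,0.5],[0,0,-2.5,0,0.5]]'; python3 - <<'E'
from h import *
im=grab_frame('top'); ims=grab_frame('scene')
v=np.hstack([cv2.resize(im[150:260,140:300],None,fx=2.5,fy=2.5),cv2.resize(ims[120:230,180:340],None,fx=2.5,fy=2.5)]); cv2.imwrite('pics/v4.png',v)
T=cam('top')
for n in('carton_mid','bottle_mid'):
  for k in('top','scene'): print(k,n,[(round(d['p'],2),(np.array(d['extent'])*[512,384,512,384]).round().tolist()) for d in search_frame(k,n)])
E
```

```text
clock: 11.0
position: [0.6217, 0.0714, 0.1068]
tool_rot: [-3.137, 0.0, 1.674]
force: [0.4, 0.5, 1.3]
grip_width: 0.0513
finger_force: 0.0
clock: 11.38
position: [0.6232, 0.0716, 0.2609]
tool_rot: [3.14, -0.0, 1.674]
force: [0.0, -1.3, -1.4]
grip_width: 0.0426
finger_force: 0.0
top carton_mid [(0.8, [166.0, 124.0, 201.0, 168.0]), (0.79, [81.0, 192.0, 138.0, 239.0]), (0.65, [213.0, 204.0, 262.0, 243.0])]
scene carton_mid [(0.96, [315.0, 112.0, 353.0, 148.0]), (0.88, [315.0, 171.0, 378.0, 224.0]), (0.68, [214.0, 141.0, 270.0, 190.0])]
top bottle_mid [(0.4, [253.0, 163.0, 260.0, 174.0])]
scene bottle_mid [(0.91, [261.0, 200.0, 275.0, 235.0]), (0.63, [67.0, 134.0, 295.0, 314.0]), (0.52, [176.0, 256.0, 207.0, 297.0])]
```

View pics/v4.png

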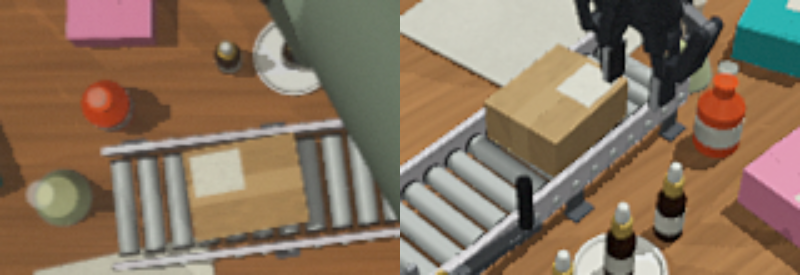

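The bottle stands upright in the dish. Next I'll locate the carton's rear face and the flask.

```bash
python3 - <<'E'
from h import *
from go import units
T=cam('top'); o=np.array([.469,-.001]); y=.1076; M=np.array([[np.cos(y),np.sin(y)],[-np.sin(y),np.cos(y)]])
for n,p,z in(('rear1',(214.4,210),.115),('rear2',(218,246),.115),('front1',(260,204),.115),('front2',(263,239),.115),('flask foot',(166,229.5),.02)):
    print(n,(M@(onplane(T,p,z)[:2]-o)*1000).round())
def w(tx,ty,z): return np.r_[o+M.T@np.array([tx,ty]),z]
print(w(0,.232,.08), units(w(0,.232,.2),1.678),units(w(0,.232,.08),1.678))
E
```

```text
rear1 [ 51. 190.]
rear2 [-48. 191.]
front1 [52. 63.]
front2 [-44.  66.]
flask foot [ 18. 346.]
[0.44408494 0.22965828 0.08      ] [ 2.931 -2.686  0.96  -0.029] [ 2.931 -2.683  2.96  -0.029]
```

```bash
python3 -m creep '[[0.7,-0.6,0,0,0.5],[1.4,-1.25,0,0,0.5],[2.1,-1.9,0,0,0.5],[2.7,-2.5,0.3,0,0.5],[2.93,-2.7,1.0,0,0.5]]'; python3 -m creep '[[0,0,0.9,0,0.5],[0,0,1.6,0,0.5],[0,0,1.98,0,0.5],[0,0,1.98,0,0.5]]'
```

```text
clock: 12.3
position: [0.4421, 0.2317, 0.1984]
tool_rot: [3.14, -0.001, 1.677]
force: [1.1, -0.8, -0.4]
grip_width: 0.043
finger_force: 0.0
clock: 12.8
position: [0.4424, 0.2292, 0.0778]
tool_rot: [-3.137, 0.001, 1.675]
force: [0.3, -0.3, 0.6]
grip_width: 0.0427
finger_force: 0.0
```

```bash
python3 - <<'E'
from h import *
from go import units
o=np.array([.469,-.001]); y=.1076; M=np.array([[np.cos(y),np.sin(y)],[-np.sin(y),np.cos(y)]])
def w(tx,ty,z): return np.r_[o+M.T@np.array([tx,ty]),z]
s=status.observe(); print((M@(s['position'][:2]-o)).round(4),s['position'],s['force'])
for ty in(.205,.0,-.1,-.108): print(ty,units(w(0,ty,.08),1.6784))
E
```

```text
[-0.0018  0.2317] [0.44236271 0.22919421 0.07777448] [ 0.30398433 -0.31487303  0.58052967]
0.205 [-0.445  0.031 -0.037 -0.028]
0.0 [-3.862  0.044 -0.032 -0.028]
-0.1 [-5.529  0.051 -0.03  -0.028]
-0.108 [-5.662  0.051 -0.03  -0.028]
```

```bash
python3 -m creep '[[-0.15,0.03,-0.03,0,0.5],[-0.3,0.03,-0.03,0,0.5],[-0.5,0.03,-0.03,0,0.5],[-0.7,0.03,-0.03,0,0.5],[-0.9,0.03,-0.03,0,0.5]]'; for i in 1 2 3; do python3 -m creep '[[-0.2,0,0,0,0.5],[-0.4,0,0,0,0.5],[-0.6,0,0,0,0.5],[-0.8,0,0,0,0.5],[-1.0,0.01,0,0,0.5]]'|sed -n 2,4p; done
```

```text
clock: 13.42
position: [0.4517, 0.1755, 0.0819]
tool_rot: [3.141, -0.0, 1.674]
force: [2.2, 1.0, 5.1]
grip_width: 0.0425
finger_force: 0.5
position: [0.4581, 0.1158, 0.0817]
tool_rot: [3.141, -0.0, 1.674]
force: [-1.6, 1.8, 7.0]
position: [0.4647, 0.0561, 0.0817]
tool_rot: [3.141, 0.0, 1.674]
force: [-1.4, 1.3, 6.7]
position: [0.4714, -0.0025, 0.0817]
tool_rot: [3.141, -0.001, 1.675]
force: [0.9, 1.3, 5.1]
```

```bash
for i in 1 2; do python3 -m creep '[[-0.14,0,0,0,0.5],[-0.28,0,0,0,0.5],[-0.42,0,0,0,0.5],[-0.56,0,0,0,0.5],[-0.7,0.0,0,0,0.5]]'|sed -n 2,4p; done;  python3 - <<'E'
from h import *
o=np.array([.469,-.001]); y=.1076; M=np.array([[np.cos(y),np.sin(y)],[-np.sin(y),np.cos(y)]])
s=status.observe(); print((M@(s['position'][:2]-o)).round(4),s['position'],s['force'])
im=grab_frame('scene'); cv2.imwrite('pics/s5.png',cv2.resize(im[150:330,60:300],None,fx=3.2,fy=3.2))
print([(round(d['p'],2),(np.array(d['extent'])*[512,384,512,384]).round().tolist()) for d in search_frame('scene','carton_mid')])
E
```

```text
position: [0.476, -0.0451, 0.0818]
tool_rot: [3.141, -0.0, 1.674]
force: [1.8, 1.2, 6.4]
position: [0.4805, -0.0867, 0.0818]
tool_rot: [3.14, -0.0, 1.674]
force: [0.9, 1.8, 5.4]
[ 0.0022 -0.0864] [ 0.48047913 -0.08668473  0.08177122] [0.89014529 1.79793339 5.43342353]
[(0.83, [312.0, 112.0, 354.0, 150.0]), (0.73, [122.0, 198.0, 192.0, 253.0]), (0.56, [314.0, 172.0, 380.0, 226.0])]
```

View pics/s5.png

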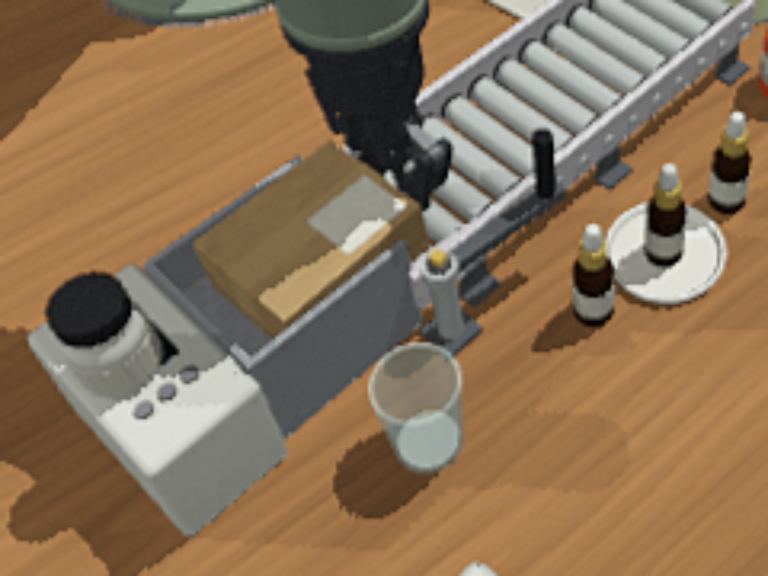

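The carton is straight and mostly in the bay. I'll push the rest in small steps, watching the force.

```bash
python3 -m creep '[[-0.1,0,0,0,0.5],[-0.18,0,0,0,0.5],[-0.26,0,0,0,0.5]]'|sed -n 2,4p; python3 -m creep '[[-0.05,0,0,0,0.5],[-0.1,0,0,0,0.5]]'|sed -n 2,4p;python3 -m creep '[[-0.04,0,0,0,0.5],[-0.04,0,0,0,0.5]]'|sed -n 2,4p
```

```text
position: [0.4815, -0.1019, 0.0814]
tool_rot: [-3.141, -0.0, 1.674]
force: [0.3, 4.3, -0.1]
position: [0.4822, -0.1078, 0.0814]
tool_rot: [-3.141, -0.0, 1.674]
force: [-0.3, 3.1, -0.1]
position: [0.4825, -0.1105, 0.0815]
tool_rot: [-3.141, 0.0, 1.673]
force: [-0.3, 0.4, 0.1]
```

```bash
for i in 1 2 3; do python3 -m creep '[[-0.04,0,0,0,0.5],[-0.04,0,0,0,0.5]]'|sed -n 2,4p; done
```

```text
position: [0.4829, -0.1127, 0.0815]
tool_rot: [-3.142, 0.0, 1.674]
force: [-1.1, 1.3, 0.1]
position: [0.4831, -0.1149, 0.0815]
tool_rot: [3.142, -0.0, 1.674]
force: [-1.2, 3.5, -0.2]
position: [0.483, -0.115, 0.0815]
tool_rot: [-3.141, -0.002, 1.676]
force: [-6.1, 18.8, 6.4]
```

```bash
python3 -m creep '[[0.2,0,0,0,0.5],[0.5,0,-0.2,0,0.5],[0.8,0,-1.1,0,0.5],[0.9,0,-2.0,0,0.8],[0.9,0,-2.0,0,1]]'; python3 - <<'E'
from h import *
from go import units
C=cam('wrist'); im=grab_frame('wrist')
r=search_frame('wrist','stop_arm'); print([(d['p'],(np.array(d['extent'])*[512,384,512,384]).round().tolist()) for d in r]); print(proj(C,[[.562,-.0025,.155],[.566,-.1035,.103]]).round())
o=np.array([.469,-.001]); y=.1076; M=np.array([[np.cos(y),np.sin(y)],[-np.sin(y),np.cos(y)]])
cv2.imwrite('pics/w6.png',im)
ti=grab_frame('top'); print([(round(d['p'],2),(np.array(d['extent'])*[512,384,512,384]).round().tolist()) for d in search_frame('top','carton_mid')])
for a in(-.1245,-.250): 
  for b in(-.05,.05): print(a,b,proj(cam('top'),np.r_[o+M.T@[b,a],.115]).round())
print(units([.562,-.0025,.130],1.676))
E
```

```text
clock: 18.9
position: [0.4794, -0.0623, 0.2057]
tool_rot: [3.135, 0.002, 1.675]
force: [-0.4, -0.6, 0.1]
grip_width: 0.0769
finger_force: 0.0
[(0.86, [313.0, 118.0, 396.0, 245.0]), (0.54, [163.0, 0.0, 396.0, 321.0])]
[[380. 141.]
 [335. 241.]]
[(0.63, [165.0, 123.0, 198.0, 171.0]), (0.56, [83.0, 192.0, 138.0, 240.0])]
-0.1245 -0.05 [[332. 233.]]
-0.1245 0.05 [[327. 197.]]
-0.25 -0.05 [[377. 227.]]
-0.25 0.05 [[371. 192.]]
[ 0.864  1.509  1.183 -0.014]
```

View pics/w6.png

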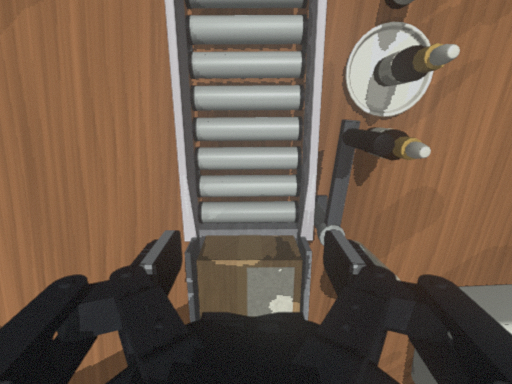

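The carton's rear face is flush with the bay mouth at (248,245) and the post top is near (375,142), close to dropper C. I'll keep the jaws at half opening for the approach.

```bash
python3 -m creep '[[0.4,0.7,0,0,0.5],[0.86,1.4,0,0,0.5],[0.86,1.51,0.1,0,0.5],[0.86,1.51,0.7,0,0.5],[0.86,1.51,1.18,0,0.5]]' 30;python3 -m creep '[[0,0,0,0,0.1],[0,0,0,0,0.1],[0,0,0,0,0.1],[0,0,0,0,0.1]]' 30; python3 arc.py 0.0 12
```

```text
clock: 19.73
position: [0.5615, -0.0033, 0.1285]
tool_rot: [-3.139, -0.0, 1.674]
force: [0.1, 0.1, 0.1]
grip_width: 0.0428
finger_force: 0.0
clock: 20.23
position: [0.5622, -0.003, 0.1307]
tool_rot: [-3.141, 0.0, 1.674]
force: [-1.3, 0.4, -17.1]
grip_width: 0.015
finger_force: 29.8
stop angle now 1.640596336519631 r 0.10052786284037887
1.5 [-0.01 -0.23  0.  ]
1.37 [-0.04 -0.45  0.  ]
1.23 [-0.1  -0.67  0.  ]
1.09 [-0.19 -0.88  0.  ]
0.96 [-0.31 -1.08  0.  ]
0.82 [-0.46 -1.25  0.  ]
0.68 [-0.63 -1.41  0.  ]
0.55 [-0.81 -1.54  0.  ]
0.41 [-1.01 -1.64  0.  ]
0.27 [-1.23 -1.72  0.  ]
0.14 [-1.45 -1.76  0.  ]
0.0 [-1.68 -1.78  0.  ]
```

```bash
python3 -m creep '[[-0.01,-0.23,0,0,0.1],[-0.04,-0.45,0,0,0.1],[-0.10,-0.67,0,0,0.1],[-0.19,-0.88,0,0,0.1],[-0.31,-1.08,0,0,0.1]]'|sed -n 2,6p; python3 -m creep '[[-0.15,-0.17,0,0,0.1],[-0.32,-0.33,0,0,0.1],[-0.5,-0.46,0,0,0.1],[-0.7,-0.56,0,0,0.1],[-0.92,-0.64,0,0,0.1]]'|sed -n 2,6p; python3 arc.py 0.0 3
```

```text
position: [0.5002, -0.0282, 0.1315]
tool_rot: [3.139, 0.0, 1.674]
force: [2.0, 5.9, -1.6]
grip_width: 0.0153
finger_force: 30.8
position: [0.4678, -0.0877, 0.1312]
tool_rot: [3.14, 0.0, 1.674]
force: [5.2, 4.7, 4.8]
grip_width: 0.0148
finger_force: 31.6
stop angle now 0.2668991154024787 r 0.09945798726986997
0.18 [-0.14 -0.04 -0.  ]
0.09 [-0.29 -0.06  0.  ]
0.0 [-0.44 -0.07  0.  ]
```

```bash
python3 -m creep '[[-0.14,-0.04,0,0,0.1],[-0.29,-0.06,0,0,0.1],[-0.40,-0.07,0,0,0.1],[-0.40,-0.07,0,0,0.1]]'|sed -n 2,6p; for i in 1 2; do python3 -m creep '[[-0.05,0,0,0,0.1],[-0.05,0,0,0,0.1]]'|sed -n 2,6p; done; python3 arc.py 0 1
```

```text
position: [0.4661, -0.1124, 0.1311]
tool_rot: [3.141, 0.001, 1.673]
force: [3.0, 1.2, 7.7]
grip_width: 0.0154
finger_force: 31.8
position: [0.4663, -0.1151, 0.1312]
tool_rot: [3.141, 0.001, 1.673]
force: [1.2, 0.8, 8.2]
grip_width: 0.0155
finger_force: 31.9
position: [0.4665, -0.1181, 0.1311]
tool_rot: [3.141, 0.001, 1.673]
force: [1.1, 1.1, 8.2]
grip_width: 0.0152
finger_force: 32.0
stop angle now -0.038537383294173555 r 0.10056390525232349
0.0 [ 0.06  0.01 -0.  ]
```

```bash
for i in 1 2 3; do python3 -m creep '[[-0.03,0,0,0,0.1],[-0.03,0,0,0,0.1]]'|sed -n 2,4p; done; python3 arc.py 0 1|head -1
```

```text
position: [0.4667, -0.1197, 0.1311]
tool_rot: [3.141, 0.001, 1.673]
force: [0.6, 2.9, 8.7]
position: [0.4668, -0.1207, 0.1311]
tool_rot: [3.141, -0.0, 1.674]
force: [-0.2, 7.6, 9.6]
position: [0.4668, -0.1209, 0.1311]
tool_rot: [3.141, -0.002, 1.675]
force: [-3.1, 19.0, 12.5]
stop angle now -0.06648945453850175 r 0.1007226857933967
```

```bash
python3 -m creep '[[0,0,0,0,0.4],[0,0,0,0,0.5],[0,0,0,0,0.5],[0,0,-0.6,0,0.5],[0,0,-1.4,0,0.5]]'; python3 -m creep '[[0.0,-0.9,-0.3,0,0.5],[0,-1.8,-0.6,0,0.5],[0,-2.6,-1,0,0.5],[0,-2.6,-1,0,0.5]]'; python3 - <<'E'
from h import *
a=grab_frame('top');b=grab_frame('scene'); c=grab_frame('wrist')
cv2.imwrite('pics/f.png',np.vstack([np.hstack([cv2.resize(a[170:250,280:420],(400,229),interpolation=3),cv2.resize(b[170:290,60:270],(400,229),interpolation=3)]),np.hstack([cv2.resize(c,(400,300)),cv2.resize(b[100:330,20:330],(400,300))])]))
E
```

```text
clock: 23.85
position: [0.4663, -0.1226, 0.2151]
tool_rot: [-3.139, -0.001, 1.674]
force: [0.4, -0.2, 0.3]
grip_width: 0.0426
finger_force: 0.0
clock: 24.35
position: [0.3098, -0.1397, 0.2761]
tool_rot: [3.141, 0.004, 1.67]
force: [-0.1, -0.3, -0.8]
grip_width: 0.0428
finger_force: 0.0
```

View pics/f.png

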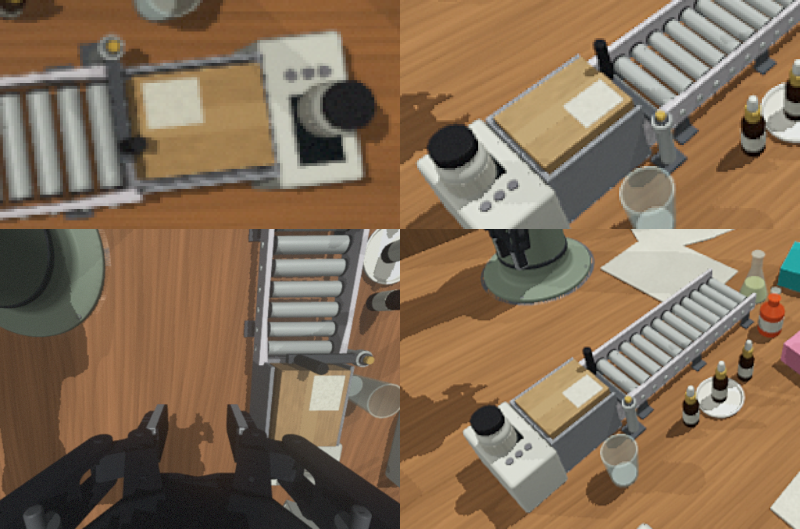

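```bash
python3 - <<'E'
from h import *
S,T,W=cam('scene'),cam('top'),cam('wrist')
s0=np.array([60+.525*(601-400),170+.524*43]);t0=np.array([280+.35*132,170+.349*145])
P=tri([(S,s0),(T,t0)]);print('post',P)
S1=tri([(S,np.array([60+.525*(660-400),170+.524*117])),(T,np.array([280+.35*113,170+.349*46]))]);print('stud',S1)
for Q in(S1,np.array([.566,-.1035])): d=P[:2]-Q[:2]; print('angle',np.pi+.1076-np.arctan2(d[1],d[0])%(2*np.pi),np.hypot(*d))
print(onplane(T,t0,.155),onplane(S,s0,.155))
for th in(-.06,0,.06): a=np.pi+.1076-th; X=[.566+.1*np.cos(a),-.1035+.1*np.sin(a),.155];print(th,proj(S,X),proj(T,X),s0,t0)
E
```

```text
post [ 0.46368797 -0.11089514  0.14701458]
stud [ 0.56515968 -0.10490795  0.09439673]
angle 0.0486648001127179 0.10164819352293712
angle 0.03544523373465003 0.10257894359230744
[ 0.46460076 -0.10712499  0.155     ] [ 0.46948137 -0.11512515  0.155     ]
-0.06 [[163.12510577 193.12416172]] [[331.04445829 219.49587478]] [165.525 192.532] [326.2   220.605]
0 [[165.16373666 191.63005829]] [[328.83411956 219.83062189]] [165.525 192.532] [326.2   220.605]
0.06 [[167.28626563 190.22594106]] [[326.60357477 220.03106656]] [165.525 192.532] [326.2   220.605]
```

The final view shows the carton flush with the back wall and the post angle at about 0 in the images. The arm stopped dead at 19 N, and the bottle is upright in the dish.

```bash
python3 -c "
from workcell import bot; print(bot.job_done())"
```

```text
the job is handed in; nothing more can be done
None
```

The job is handed in: the carton is home against the back wall, the stop arm is swung back until it stopped dead (19 N), and the bottle stands upright in the white dish, at about 24 s on the robot's clock; no verdict came back.

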